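Show the ultrasound probe's lens to the desk camera

TASK

Before the clinic opens a colleague on the video link wants to check the lens of the curved ultrasound probe, the one whose head fans out to a wide, rounded front: switch on the camera's ring light with the toggle switch on its power unit, then take that probe out of its charging dock and hold it up in front of the desk camera. The lens should look straight back into the camera, about 10 cm from the glass and in the middle of its view, tilted and turned to match the camera and not rolled over to one side. Finish while still holding it there, steady; touch neither the probe's lens nor the camera, and leave the other probe and everything else on the desk where it is.

Things in the scene. Friction and masses are not known exactly. Their poses are not given: they have to be found in the camera images.
- curved_probe: wireless curved-array probe to present, white, 0.2-0.35 kg, flat on its dock. Origin: on its underside (34 mm above the desk), below its centre of mass; x along the handle to the lens, y left, z up. Handle 38 mm wide (y), 28 mm thick (z), parallel sides, x = -85 to +18 mm; grip it across at the origin. Head fans out to 66 mm wide at x = 62 mm; lens front at x = 78.5 mm
- curved_lens: grey rubber lens forming the front of the curved probe's head, fixed to it, 61 mm wide, 20 mm thick, bowed forward (radius 45 mm). Origin: middle of its front, at x = 78.5, y = 0, z = 14 mm of the probe; same axes as the probe, so x points straight out of the lens
- curved_dock: grey charging dock, fixed, 172 x 92 mm; origin on the desk below the probe's origin, same axes. Base plate 16 mm high; probe's tail lies between cheeks 54 mm high, before an end wall 58 mm high (x = -97 to -50 mm, 2.5 mm play), head on a 34 mm rest (x = 42 to 58 mm); between them fingers have room. Probe lifts straight up. An equal dock holds the slim probe; either may be the left one
- linear_probe: the other wireless probe, to be left alone: same handle, but a slim, straight head 40 mm wide with a flat lens, in an equal dock; origin and axes as on the curved probe, front at x = 70 mm
- camera_glass (a point): centre of the camera's front glass, 250 to 267 mm above the desk, amid the ring light (86 mm across) on the tilting camera head. The camera looks along this frame's -x, 11 to 26 degrees below level, roughly towards the robot; z is up, tilted with the camera. A probe presented as asked has its x, y, z axes parallel to these, its lens at x = -100 mm, y = z = 0 in this frame
- camera_stand: camera's stand, fixed: base plate 160 x 140 mm, 18 mm high, origin on the desk below the camera's front, 60 mm before the base's centre, front at -x; column 318 mm high at x = 115 mm; camera head in a yoke at x = 60 mm, 280 mm up, highest point about 330 mm
- lamp_switch (a joint): ring light's toggle switch: 0 = off (lever leans 24 degrees to the unit's front, -x of lamp_unit), 0.84 rad = on (leans 24 degrees to +x). It snaps over its middle (0.42) by itself and stays at either end; 2 to 3 N at the tip overcome it
- switch_tip (a point): tip of the toggle lever, a round steel bat 7 to 10 mm thick; tip 41 mm from its pivot, which is at x = -15 mm, y = 0, 70 mm above the desk in the frame of lamp_unit
- lamp_unit: ring light's power unit, a grey box 150 (x) x 110 (y) mm, fixed, top 65 mm above the desk; origin on the desk under its centre; front, with a round dimmer knob and a pilot lamp, at -x. Only the toggle stands up from its top
- gel_bottle: clear gel bottle, 62 mm across, 185 mm tall; origin under its centre; to be left alone
- jar: small specimen jar with a white screw cap, 49 mm across, 60 mm tall, between the power unit and a dock; origin under its centre; to be left alone
- wipes_tub: white tub of wipes, 94 mm across, 144 mm tall; origin under its centre; to be left alone
- mouse: dark computer mouse, 100 x 62 x 32 mm, on its mat; origin under its centre; to be left alone
Not all that is in view belongs to the job. Leave any turquoise look-alike of the lamp_unit alone.

How it is judged (in metres and radians):
On the way, in this order (a step that is already met when the one before it is completed fails the run):
1. the ring light's toggle switch is on (value of joint lamp_switch above 0.7 rad), for 0.2 s.
2. the curved probe is lifted out of its dock in the fingers (height (world z) of curved_probe above 0.08 m and contact force between the fingers and curved_probe above 1 N and contact force between curved_probe and curved_dock below 0.2 N), for 0.2 s.
At the end, for the whole second after the job is handed in: Switch on (over 0.7 rad); curved probe held still in the fingers, clear of dock and camera; lens middle 65 to 135 mm before the glass, within 20 mm of the camera axis in y and z, over 120 mm up, pointing into the camera within 0.2 rad, top face within 0.2 rad of the camera's top (value of joint lamp_switch above 0.7 rad and x of curved_lens in the frame of camera_glass between -0.135 and -0.065 m and y of curved_lens in the frame of camera_glass between -0.02 and 0.02 m and z of curved_lens in the frame of camera_glass between -0.02 and 0.02 m and x of curved_probe in the frame of camera_glass below -0.13 m and angle between the x axis of curved_lens and the x axis of camera_glass, either way round below 0.2 rad and angle between the z axis of curved_lens and the z axis of camera_glass, either way round below 0.2 rad and height (world z) of curved_lens above 0.12 m and contact force between the fingers and curved_probe above 1 N and contact force between curved_probe and curved_dock below 0.2 N and contact force between curved_probe and camera_stand below 0.2 N and linear speed of curved_probe below 0.03 m/s); the arm keeps its last pose, push and grip.
It fails at once if the curved probe's lens is touched (contact force between curved_lens and anything else above 1 N).
It fails at once if the camera is knocked (contact force between camera_stand and anything else above 3 N).
It fails at once if the slim probe is moved by more than 15 mm (distance of linear_probe from where it was at the start of the episode above 0.015 m).
It fails at once if the gel bottle, jar, tub of wipes or mouse is moved by more than 25 mm (distance of any of gel_bottle, jar, wipes_tub, mouse from where it was at the start of the episode above 0.025 m).
It also fails if it takes over 48 s, if anything falls off the work surface, if the arm or the gripper's body presses on something with over 40 N, if the wrist force passes 120 N, or if a joint passes its speed limit or range.

ROBOT

A 6-joint arm with a two-finger parallel gripper is mounted at the origin on the work surface. World frame = base frame: x ahead of the robot, y to its left, z up, the work surface at z = 0. Lengths are in m, angles in degrees, forces in N, time in s.
With the tool pointing down it reaches from about 0.35 to 0.875 m from the base axis. Payload 4.2 kg.
Tool frame: the origin (TCP) lies between the finger pads; the fingertips stand 14 mm ahead of it and the grasp point (between the pads) lies 5 mm behind it; z points along the fingers, y is the line along which they close (so a half turn about z gives the same grasp; the last joint's range is limited). The gripper opens to 85 mm and grips with 20 to 120 N. Pads are 22 mm wide; open, the fingers measure 114 mm over their backs; the gripper's body (76 mm by 85 mm) begins 54 mm behind the grasp point. The pads swing forward as they close: fully open they stand 13 mm farther back than shut.
Start: joints at [-58.235, 22.042, 0.453, 0, -68.411, -14.817], TCP at [0.182, -0.598, 0.245] pointing down, gripper open.
Joint ranges: [-179.83, 179.83], [-69.29, 118.12], [-61.27, 80.66], [-181.25, 117.63], [-171.15, -9.14], [-177.46, 177.46]. Speed limits (degrees/s): [159.86, 159.86, 180, 180, 180, 180].

INTERFACE

Orientations are given as a 3x3 rotation matrix whose columns are the frame's x, y, z axes.
In Python, from workcell import telemetry, imaging, job gives the robot as it stands.
- The arm moves only by the tool hand_motion, called after "Call:" as name(argument=value, ...), one argument or row to a line, values as JSON. Schema: {"type":"object","properties":{"motion":{"type":"object","properties":{"rx":{"type":"array","items":{"type":"number"},"minItems":1,"maxItems":10},"ry":{"type":"array","items":{"type":"number"},"minItems":1,"maxItems":10},"rz":{"type":"array","items":{"type":"number"},"minItems":1,"maxItems":10},"tx":{"type":"array","items":{"type":"number"},"minItems":1,"maxItems":10},"ty":{"type":"array","items":{"type":"number"},"minItems":1,"maxItems":10},"tz":{"type":"array","items":{"type":"number"},"minItems":1,"maxItems":10},"finger_gap":{"type":"array","items":{"type":"number"},"minItems":1,"maxItems":10}},"additionalProperties":false,"required":["rx","ry","rz","tx","ty","tz","finger_gap"]},"grip_n":{"type":"number"},"only":{"type":"string"},"quiet":{"type":"boolean"},"lines":{"type":"string"}},"required":["motion"],"additionalProperties":false}. motion is an object with one list for each field, all of the same length, 1 to 10, a row being the entries at one place: rx, ry, rz (a rotation vector in parts of the range, where 1.0 means 360 degrees), tx, ty, tz (the shift in normalised numbers (1 is 750 mm)), finger_gap (the finger opening in m); each row shifts and turns the commanded pose from where the row before left it, along the tool's axes as they then stand; what a row does not reach is not made up. A row lasts 1/12 s, in which the tool goes at most 0.0417 m and 7.16 degrees, less where a joint would pass 70% of its speed; a pose out of reach is approached as far as the arm can. The fingers move at their own pace and stop on an object; grip_n is the grip in N (left out, the last holds). Time passes only in rows, so rows that do not move let the fingers close. The tool returns the time, the measured TCP pose, the force, the opening and the grip force at its end. only (a regular expression) keeps the lines of the reply that match it, lines (a string "A,B") keeps lines A to B, and quiet returns only ok. No shift or turn number may pass 1 either way. Input that does not fit is refused with a message, and nothing moves.
- telemetry.observe(): the state, without advancing time (a new reading comes with each control period).
- imaging.grab_frame(name): name is "side" or "top" or "wrist"; returns a dict with "frame" (384x512x3 uint8, red, green, blue), "fovy" (degrees; the focal length in pixels is half the picture's height over the tangent of half this angle, whatever the lens; pixels are square), "cx", "cy" (the principal point, pixels), "rvec" (rotation vector, rad) and "tvec" (3), from world to camera coordinates, as OpenCV has them; the wrist camera has in their place "T_tool_cam" (4x4, takes a point from camera to tool coordinates, whose origin is the TCP and whose axes are the flange's). Camera axes: x right, y down, z forward; pixel columns grow to the right and rows downward; lengths in m; the calibration is good to about 2 mm. A picture is of the moment at which its call begins: read the wrist's pose just before it. There is no depth.
- job.sign_off(): hands the job in; it is judged then, once.
The state is a dict: "time": time; "q": joint angles; "joint_velocities": joint speeds; "tau": joint torques, N m; "tcp_pos": TCP position; "eef_rot": TCP orientation; "ft_force": force on the tool from outside, world axes, zero at the start; "wrist_torque": the same for the moment, N m; "opening": finger opening in m; "grip_force": force on a finger pad.
Only numpy, scipy, OpenCV 4.12 (cv2) and the standard library are available. Lean on these libraries where they do the work, as an engineer would, in place of code of your own. Each camera call takes 0.05 s, during which the arm holds its last target. There are 200 camera calls.

## Working session

There is one attempt and no reset: what is moved stays moved. The work goes in short steps, Python scripts to look and compute and a tool call to move; the robot and the scene stay as the last step left them, time stands still between calls to the robot, and variables do not carry over. Pictures are saved under pics/ and viewed, at most 10 in all, crops included, and the job is handed in when it is done.

```bash
mkdir -p pics; ls; python3 - <<'E'
from workcell import telemetry, imaging
import cv2,pickle
s=telemetry.observe(); print(s['time'],s['tcp_pos'],s['eef_rot'],s['opening'])
d={}
for n in ('side','top','wrist'):
    f=imaging.grab_frame(n); d[n]=f
    cv2.imwrite(f'pics/{n}0.png',cv2.resize(f['frame'][:,:,::-1],(800,600),interpolation=cv2.INTER_CUBIC))
    print(n,{k:v for k,v in f.items() if k!='frame'})
pickle.dump((s,d),open('f0.pkl','wb'))
E
```

```text
pics
0.0 [ 0.18205083 -0.59731836  0.24421475] [[-9.56634065e-01 -2.91291566e-01 -6.99558268e-04]
 [-2.91292399e-01  9.56631826e-01  2.07072802e-03]
 [ 6.60340961e-05  2.18470497e-03 -9.99997611e-01]] 0.08565722987866371
side {'fovy': 43.12592984503215, 'cx': 258.8411803965492, 'cy': 198.42744798641795, 'rvec': array([ 2.42921253, -0.22656393,  0.07188557]), 'tvec': array([-0.51298326,  0.20403877,  1.58596451])}
top {'fovy': 44.95821593784487, 'cx': 262.9532850528688, 'cy': 192.23048551242286, 'rvec': array([ 2.14389459, -2.1475457 ,  0.11723509]), 'tvec': array([0.03070037, 0.53179555, 1.56537932])}
wrist {'fovy': 69.92605784928172, 'cx': 252.19233232672076, 'cy': 190.50370528795963, 'T_tool_cam': array([[ 6.92473240e-04, -9.59051752e-01, -2.83230045e-01,
         7.19038074e-02],
       [ 9.99999656e-01,  7.93238034e-04, -2.41087857e-04,
        -8.40461360e-05],
       [ 4.55884576e-04, -2.83229780e-01,  9.59051971e-01,
        -1.28908333e-01],
       [ 0.00000000e+00,  0.00000000e+00,  0.00000000e+00,
         1.00000000e+00]])}
```

View pics/top0.png

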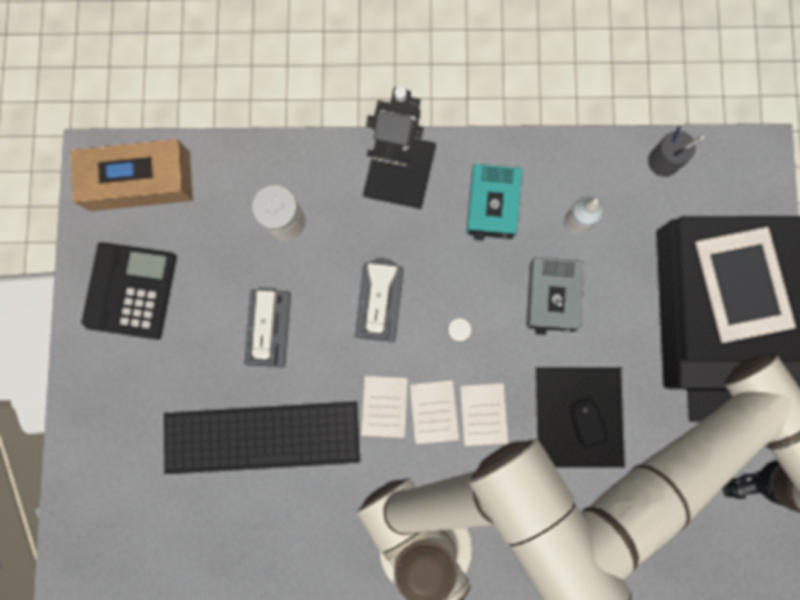

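View pics/side0.png

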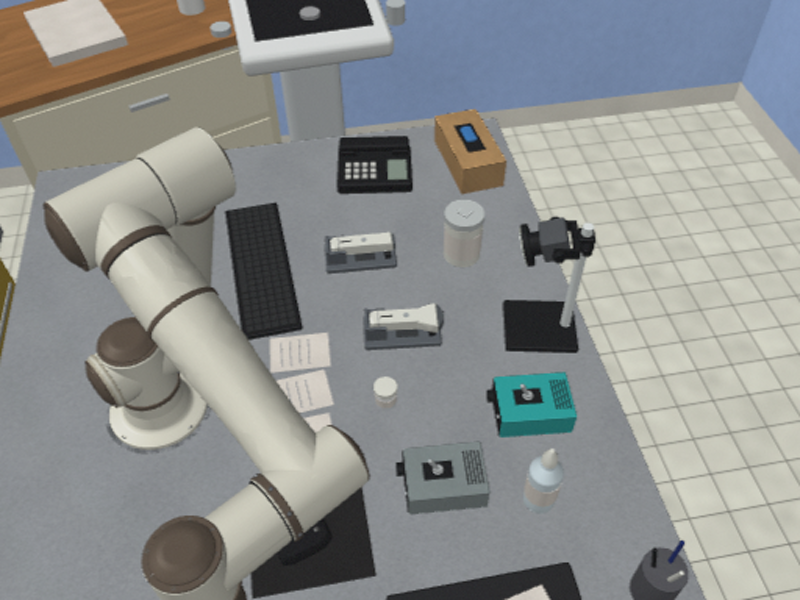

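```bash
cat > h.py <<'E'
import numpy as np,cv2,pickle
def K(f):
    F=f['frame'].shape[0]/2/np.tan(np.radians(f['fovy'])/2)
    return np.array([[F,0,f['cx']],[0,F,f['cy']],[0,0,1.]])
def cam(f,s=None):  # camera centre, R cam->world
    if 'rvec' in f:
        R=cv2.Rodrigues(f['rvec'])[0]; return -R.T@f['tvec'],R.T
    T=f['T_tool_cam'];E=np.array(s['eef_rot'])
    return np.array(s['tcp_pos'])+E@T[:3,3],E@T[:3,:3]
def ray(f,uv,s=None):
    c,R=cam(f,s);d=R@np.linalg.inv(K(f))@np.array([uv[0],uv[1],1.]);return c,d/np.linalg.norm(d)
def plane(f,uv,z,s=None):
    c,d=ray(f,uv,s);return c+d*(z-c[2])/d[2]
def proj(f,p,s=None):
    c,R=cam(f,s);q=K(f)@(R.T@(np.array(p)-c));return q[:2]/q[2]
def tri(L):
    A=np.zeros((3,3));b=np.zeros(3)
    for c,d in L:
        P=np.eye(3)-np.outer(d,d);A+=P;b+=P@c
    x=np.linalg.solve(A,b);return x,[np.linalg.norm((np.eye(3)-np.outer(d,d))@(x-c)) for c,d in L]
def crop(f,x,y,w,h,k):
    im=cv2.resize(np.ascontiguousarray(f['frame'][y:y+h,x:x+w,::-1]),None,fx=k,fy=k,interpolation=cv2.INTER_CUBIC)
    for i in range(0,w,10): cv2.line(im,(i*k,0),(i*k,6),(0,0,255),1); cv2.putText(im,str(x+i),(i*k,14),0,.3,(0,0,255))
    for j in range(0,h,10): cv2.line(im,(0,j*k),(6,j*k),(0,0,255),1); cv2.putText(im,str(y+j),(7,j*k+4),0,.3,(0,0,255))
    return im
E
python3 - <<'E'
from h import *
s,d=pickle.load(open('f0.pkl','rb'))
t,sd=d['top'],d['side']
W=np.zeros((600,800,3),np.uint8)
for im,(x,y) in ((crop(t,225,50,60,90,5),(0,0)),(crop(sd,315,135,75,100,5),(310,0)),(crop(t,330,155,50,60,5)[:150*2,:],(0,455)),):
    h,w=im.shape[:2];h=min(h,600-y);W[y:y+h,x:x+w]=im[:h]
im=crop(t,332,160,45,58,2.0 and 5);
W[:]=0
a=crop(t,225,50,60,90,5);W[:450,:300]=a
a=crop(sd,315,135,75,98,4);W[:392,305:605]=a
a=crop(sd,250,275,65,55,4)[:200];W[395:595,305:565]=a
a=crop(t,332,160,46,58,4)[:];W[0:232,610:794]=a
cv2.imwrite('pics/c1.png',W)
for n,f in (('top',t),('side',sd)):
    im=f['frame'].astype(int); m=((im.min(2)>165)&(im.max(2)-im.min(2)<45)).astype(np.uint8)
    nn,l,st,ce=cv2.connectedComponentsWithStats(m)
    for i in range(1,nn):
        if 40<st[i,4]<1500: print(n,st[i],ce[i])
E
```

```text
top [161 118  28  28 610] [174.63770492 131.64918033]
top [368 127  17  17 176] [376.63636364 136.68181818]
top [ 446  146   62   73 1373] [476.32847779 182.32920612]
top [235 169  19  44 512] [241.94726562 188.53515625]
top [162 186  14  44 459] [167.92810458 207.06100218]
top [287 203  15  16 191] [293.88481675 210.53403141]
top [ 231  240   30   41 1121] [245.66101695 259.98661909]
top [ 262  243   32   42 1136] [277.49647887 263.38732394]
top [ 294  245   32   41 1132] [309.23939929 264.95053004]
top [501 283  11  20 114] [507.81578947 291.21052632]
top [400 312  38  47 918] [419.73202614 334.89433551]
top [230 318  32  35 411] [243.12895377 336.71046229]
top [253 329  58  37 534] [288.75280899 341.09550562]
top [243 354   9  18  92] [247.52173913 362.52173913]
side [  16    0   63   37 1495] [45.83411371 16.10702341]
side [135  14  12   6  51] [140.56862745  16.45098039]
side [473  54   9  15  56] [476.44642857  61.44642857]
side [ 88  82  52  35 803] [114.249066    96.51307597]
side [  0 118  22  61 790] [  8.63544304 142.78227848]
side [285 128  25  17 321] [296.61682243 135.7
[... 406 characters left out ...]
70 250  61  36 734] [ 97.6253406  273.25749319]
side [458 254  31  22 451] [472.9113082  264.35033259]
side [195 264  17  13 131] [203.6870229  269.28244275]
side [ 469  270   43   52 1386] [494.15800866 293.41414141]
side [339 287  16  23 213] [346.72769953 300.12676056]
side [505 294   7  13  54] [508.98148148 298.64814815]
side [134 311  45  45 983] [155.49949135 331.19735504]
side [493 320  19  27 334] [504.61077844 331.43113772]
side [468 324  36  28 640] [485.259375 337.490625]
side [443 328  35  29 654] [459.49847095 342.2293578 ]
side [431 333  21  26 274] [440.7810219  345.68978102]
side [325 375  26   9 132] [339.83333333 380.33333333]
side [494 378  18   6  80] [503.8125 381.1   ]
```

View pics/c1.png

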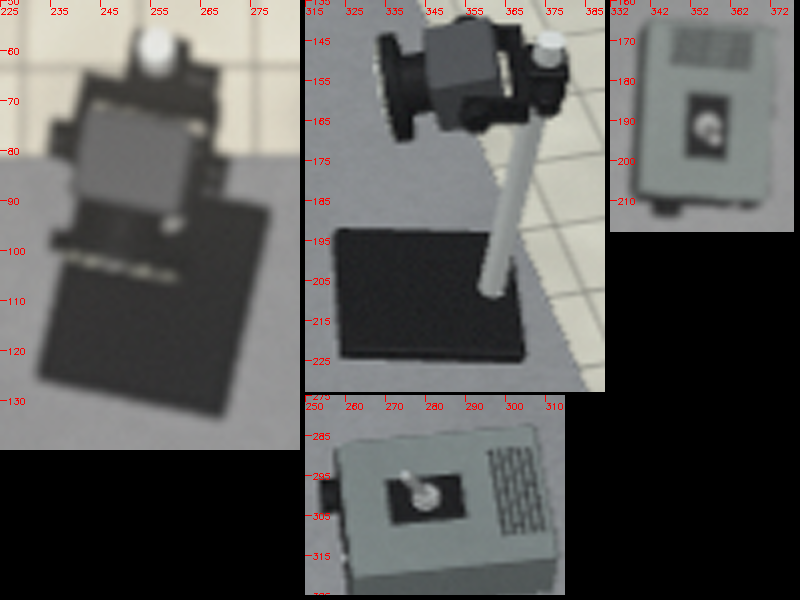

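```bash
python3 - <<'E'
from h import *
s,d=pickle.load(open('f0.pkl','rb'))
t,sd=d['top'],d['side']
P=lambda f,L,z:np.array([plane(f,p,z) for p in L])
b=P(t,[(232.5,126),(269.5,134),(279,91.5)],.018); bs=P(sd,[(323,193),(324.5,223.5),(369.5,224.5)],.018)
for q in(b,bs):
    print('base',q.round(4).tolist(),np.linalg.norm(q[0]-q[1]),np.linalg.norm(q[2]-q[1]),'yaw',np.degrees(np.arctan2(*(q[2]-q[1])[1::-1])),np.degrees(np.arctan2(*(q[0]-q[1])[1::-1]))-90)
l=P(t,[(341,165.8),(373,167.5),(370.5,210.5),(339,208)],.065)
print('lamp',l.round(4).tolist(),[np.linalg.norm(l[i]-l[i-1]).round(4) for i in range(4)],'c',l.mean(0),'yaw',np.degrees(np.arctan2(*(l[0]+l[1]-l[2]-l[3])[1::-1])))
im=t['frame'].astype(int); m=((im.min(2)>150)&(im.max(2)-im.min(2)<50)).astype(np.uint8)
n,L,st,ce=cv2.connectedComponentsWithStats(m); i=L[185,242]; print(st[i])
v,u=np.where(L==i); W=P(t,np.c_[u,v],.062)[:,:2]
# axis by slices: midline over handle
r=cv2.minAreaRect(W.astype(np.float32)); print(r)
a=np.radians(-8)
for _ in range(4):
    e=np.array([np.cos(a),np.sin(a)]);nn=np.array([-e[1],e[0]])
    x=W@e;y=W@nn;x0=x.min()
    C=[]
    for k in np.arange(.01,.095,.006):
        S=y[abs(x-x0-k)<.004]; C.append((k,(S.max()+S.min())/2,np.ptp(S)))
    C=np.array(C);p=np.polyfit(C[:,0],C[:,1],1);a+=np.arctan(p[0])
print('yaw',np.degrees(a),C.round(4).tolist(),x0,x.max(),'len',np.ptp(x))
print('origin est tail',(x0+.085-.0015)*e+np.polyval(p,.085)*nn,' front', (x.max()-.0785)*e+np.polyval(p,.085)*nn)
# side check of the tail/tip
print('switch px pred:')
yaw=np.arctan2(*(l[0]+l[1]-l[2]-l[3])[1::-1]);c=l.mean(0)
R=np.array([[np.cos(yaw),-np.sin(yaw),0],[np.sin(yaw),np.cos(yaw),0],[0,0,1]])
tip=np.array([c[0],c[1],0])+R@[-.0317,0,.1075];piv=np.array([c[0],c[1],0])+R@[-.015,0,.07]
print(tip,piv,[proj(f,q).round(1) for f in(t,sd) for q in(tip,piv)])
for nme,uv,z in(('jar',(293.9,210.5),.06),('tub',(174.6,131.6),.144)):print(nme,plane(t,uv,z))
E
```

```text
base [[0.7717, 0.1383, 0.018], [0.7418, 0.0068, 0.018], [0.8977, -0.0275, 0.018]] 0.13478637657777334 0.1596088622237256 yaw -12.438842924435827 -12.804317288091426
base [[0.7806, 0.1328, 0.018], [0.7491, -0.0012, 0.018], [0.8979, -0.034, 0.018]] 0.13761472581158798 0.15240362404524807 yaw -12.445740845644105 -13.243675980361047
lamp [[0.6176, -0.2359, 0.065], [0.6113, -0.3439, 0.065], [0.4651, -0.3311, 0.065], [0.4738, -0.2261, 0.065]] [np.float64(0.1442), np.float64(0.1082), np.float64(0.1467), np.float64(0.1054)] c [ 0.54196093 -0.28423748  0.065     ] yaw -4.471711178113557
[234 169  20  44 555]
((0.534676730632782, 0.09517456591129303), (0.061703022569417953, 0.1475543975830078), 88.89033508300781)
yaw -6.599905330737408 [[0.01, 0.162, 0.0378], [0.016, 0.1624, 0.0378], [0.022, 0.1615, 0.0344], [0.028, 0.1623, 0.0345], [0.034, 0.1617, 0.0374], [0.04, 0.1621, 0.0383], [0.046, 0.1627, 0.0379], [0.052, 0.1618, 0.0345], [0.058, 0.1625, 0.0349], [0.064, 0.1618, 0.0379], [0.07, 0.1622, 0.0379], [0.076, 0.1613, 0.0346], [0.082, 0.162, 0.035], [0.088, 0.1628, 0.035], [0.094, 0.1617, 0.038]] 0.44481723018170977 0.5936155845061584 len 0.1487983543244486
origin est tail [0.54344083 0.10024924]  front [0.53032668 0.10176657]
switch px pred:
[ 0.51035743 -0.28176593  0.1075    ] [ 0.52700659 -0.28306798  0.07      ] [array([357.7, 195.6]), array([355.9, 192. ]), array([272.6, 294.1]), array([278.2, 300. ])]
jar [ 0.46614045 -0.07502287  0.06      ]
tub [0.71895023 0.31724634 0.144     ]
```

Careful with the scale: shifts go in shares of 750 mm and turns go in shares of 360 degrees. That gives: -0.015 m / 0.75 = -0.02, 5.5 degrees / 360 = 0.0153.

Call:
hand_motion(
  motion={"rx": [0,0,0,0],"ry": [0,0,0,0],"rz": [0.0153,0.0153,0.0153,0.0153],"tx": [0,0,0,0],"ty": [0,0,0,0],"tz": [-0.02,-0.02,-0.02,-0.02],"finger_gap": [0,0,0,0]},
  grip_n=30,
)

```text
time: 0.48
tcp_pos: [0.1821, -0.5976, 0.3055]
eef_rot: [[-0.996, 0.093, -0.0], [0.093, 0.996, 0.001], [0.001, 0.001, -1.0]]
ft_force: [0.3, 1.4, -1.0]
opening: 0.0387
grip_force: 0.0
```

Call:
hand_motion(
  motion={"rx": [0,0,0,0,0,0,0,0,0,0],"ry": [0,0,0,0,0,0,0,0,0,0],"rz": [0,0,0,0,0,0,0,0,0,0],"tx": [-0.0137,-0.0137,-0.0137,-0.0137,-0.0137,-0.0137,-0.0137,-0.0137,-0.0137,0],"ty": [0.0473,0.0473,0.0473,0.0473,0.0473,0.0473,0.0473,0.0473,0.0473,0],"tz": [0,0,0,0,0,0,0,0,0,0],"finger_gap": [0,0,0,0,0,0,0,0,0,0]},
)

```text
time: 1.32
tcp_pos: [0.3039, -0.2835, 0.3055]
eef_rot: [[-0.997, 0.081, 0.002], [0.081, 0.997, 0.001], [-0.002, 0.001, -1.0]]
ft_force: [0.1, 0.4, -0.0]
opening: 0.0
grip_force: 0.0
```

```bash
python3 - <<'E'
from h import *
from workcell import telemetry, imaging
s=telemetry.observe();f=imaging.grab_frame('wrist');pickle.dump((s,f),open('w1.pkl','wb'))
cv2.imwrite('pics/w1.png',cv2.resize(f['frame'][:,:,::-1],(800,600),interpolation=cv2.INTER_CUBIC))
t=telemetry.observe()
print(s['tcp_pos'],np.linalg.norm(s['joint_velocities']),s['q'])
E
```

```text
[ 0.30387155 -0.28346445  0.30554446] 8.35917508355014 [-20.45342137  -1.60734579 -20.39025197  -0.08378068 -71.14576457
 -74.17260468]
```

View pics/w1.png

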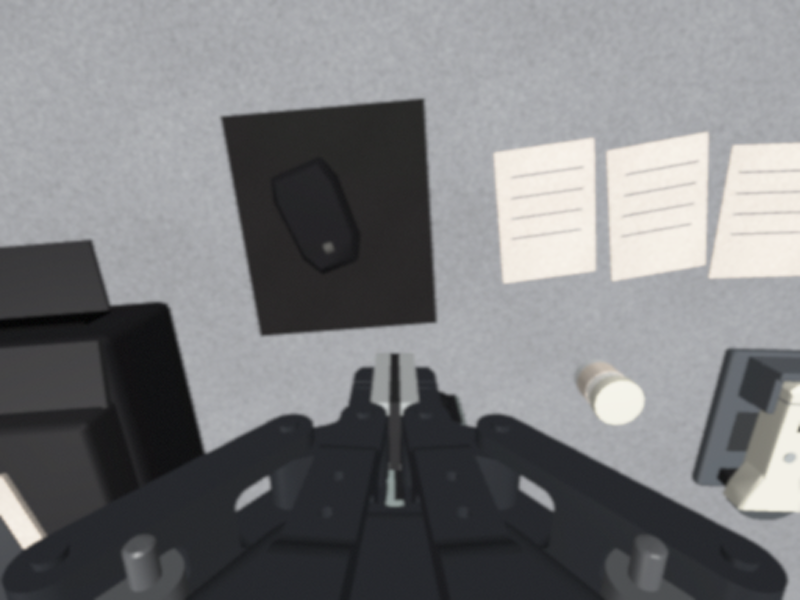

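To row units: -0.034 m / 0.75 = -0.0453, 0.005 m / 0.75 = 0.0067.

Call:
hand_motion(
  motion={"rx": [0,0,0,0,0,0,0,0,0,0],"ry": [0,0,0,0,0,0,0,0,0,0],"rz": [0,0,0,0,0,0,0,0,0,0],"tx": [-0.0453,-0.0453,-0.0453,-0.0453,-0.0453,-0.0453,-0.0453,-0.0453,0,0],"ty": [0.004,0.004,0.004,0.004,0.004,0.004,0.004,0.004,0,0],"tz": [0.0067,0.0067,0.0067,0.0067,0.0067,0.0067,0.0067,0.0067,0,0],"finger_gap": [0,0,0,0,0,0,0,0,0,0]},
)

```text
time: 2.2
tcp_pos: [0.5763, -0.2885, 0.2624]
eef_rot: [[-0.996, 0.089, -0.004], [0.089, 0.996, 0.001], [0.004, 0.001, -1.0]]
ft_force: [-0.6, 0.6, -0.2]
opening: 0.0002
grip_force: 0.0
```

```bash
python3 - <<'E'
from h import *
from workcell import telemetry, imaging
s=telemetry.observe();f=imaging.grab_frame('wrist');pickle.dump((s,f),open('w2.pkl','wb'))
cv2.imwrite('pics/w2.png',crop(f,90,0,400,384,2)[:600])
print(s['tcp_pos'],np.abs(s['joint_velocities']).max())
E
```

```text
[ 0.57629114 -0.28851515  0.26241614] 3.5845054050174205
```

View pics/w2.png

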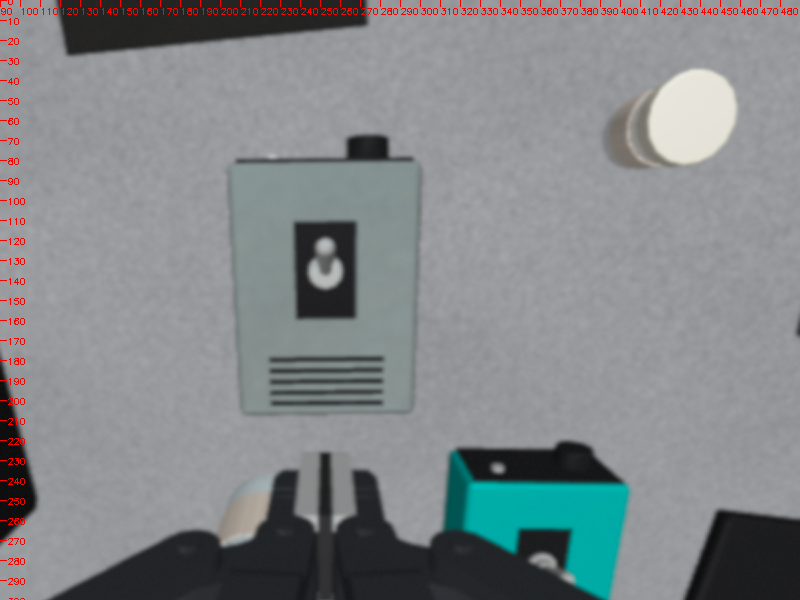

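```bash
python3 - <<'E'
from h import *
s,f=pickle.load(open('w2.pkl','rb'))
l=np.array([plane(f,p,.065,s) for p in [(205,81),(300,81),(296,205.5),(211,206.5)]])
yaw=np.degrees(np.arctan2(*(l[2]+l[3]-l[0]-l[1])[1::-1]))
print(l.round(4).tolist(),[np.linalg.norm(l[i]-l[i-1]).round(4) for i in range(4)],l.mean(0),yaw)
tip=plane(f,(252.5,122.5),.1065,s);print(tip, plane(f,(252.5,135.5),.07,s))
E=np.array(s['eef_rot']);y=np.radians(yaw)
for off in(-.062,-.020):
  c=l.mean(0)+np.array([np.cos(y),np.sin(y),0])*off; c[2]=.102; print(c,'tool delta',E.T@(c-s['tcp_pos']))
E
```

```text
[[0.4691, -0.3316, 0.065], [0.4784, -0.2265, 0.065], [0.6243, -0.2373, 0.065], [0.6162, -0.3441, 0.065]] [np.float64(0.1476), np.float64(0.1055), np.float64(0.1463), np.float64(0.1071)] [ 0.54701541 -0.28489064  0.065     ] -4.5501309378160855
[ 0.51669906 -0.28291649  0.1065    ] [ 0.53266661 -0.28425943  0.07      ]
[ 0.48521082 -0.2799721   0.102     ] tool delta [0.0907793  0.00030943 0.16081345]
[ 0.52707845 -0.28330402  0.102     ] tool delta [0.04878155 0.00070347 0.16063078]
```

To row units: 0.035 m / 0.75 = 0.0467, 0.034 m / 0.75 = 0.0453.

Call:
hand_motion(
  motion={"rx": [0,0,0,0,0,0,0,0,0],"ry": [0,0,0,0,0,0,0,0,0],"rz": [0,0,0,0,0,0,0,0,0],"tx": [0.0453,0.0453,0.04,0,0,0,0,0,0],"ty": [0,0,0,0,0,0,0,0,0],"tz": [0,0,0.0267,0.0467,0.0467,0.0467,0.0467,0,0],"finger_gap": [0,0,0,0,0,0,0,0,0]},
)

```text
time: 3.0
tcp_pos: [0.4765, -0.2797, 0.1052]
eef_rot: [[-0.996, 0.089, -0.003], [0.089, 0.996, 0.0], [0.003, -0.0, -1.0]]
ft_force: [0.2, -0.6, 0.5]
opening: 0.0001
grip_force: 0.0
```

Call:
hand_motion(
  motion={"rx": [0,0,0,0,0,0,0,0],"ry": [0,0,0,0,0,0,0,0],"rz": [0,0,0,0,0,0,0,0],"tx": [-0.0133,-0.0133,-0.0133,-0.0133,-0.0133,-0.0053,0,0],"ty": [0,0,0,0,0,0,0,0],"tz": [0,0,0,0,0,0,0,0],"finger_gap": [0,0,0,0,0,0,0,0]},
)

```text
time: 3.67
tcp_pos: [0.5288, -0.2838, 0.106]
eef_rot: [[-0.996, 0.088, -0.009], [0.088, 0.996, 0.001], [0.01, 0.001, -1.0]]
ft_force: [-10.8, 1.2, 11.2]
opening: -0.0
grip_force: 7.2
```

To row units: -0.04 m / 0.75 = -0.0533, -0.035 m / 0.75 = -0.0467.

Call:
hand_motion(
  motion={"rx": [0,0,0,0,0,0,0,0,0],"ry": [0,0,0,0,0,0,0,0,0],"rz": [0,0,0,0,0,0,0,0,0],"tx": [0.0267,0.0267,0,0,-0.0267,-0.04,-0.04,-0.0267,0],"ty": [0,0,0,0,0,0,0,0,0],"tz": [0,0,-0.0467,-0.0533,-0.0533,-0.0533,0,0,0],"finger_gap": [0,0,0,0,0,0,0,0,0]},
)

```text
time: 4.42
tcp_pos: [0.5901, -0.2886, 0.251]
eef_rot: [[-0.996, 0.087, 0.004], [0.087, 0.996, -0.001], [-0.005, -0.001, -1.0]]
ft_force: [0.1, 0.8, -0.3]
opening: 0.0002
grip_force: 0.0
```

```bash
python3 - <<'E'
from h import *
from workcell import telemetry, imaging
s=telemetry.observe();f=imaging.grab_frame('wrist');pickle.dump((s,f),open('w3.pkl','wb'))
sd=imaging.grab_frame('side');t=imaging.grab_frame('top');pickle.dump((sd,t),open('st3.pkl','wb'))
W=np.zeros((400,800,3),np.uint8);W[:400,:400]=crop(f,200,70,100,100,4);W[:400,400:]=crop(sd,235,255,100,100,4)
cv2.imwrite('pics/w3.png',W)
print(s['tcp_pos'])
E
```

```text
[ 0.59010023 -0.28860735  0.2509944 ]
```

View pics/w3.png

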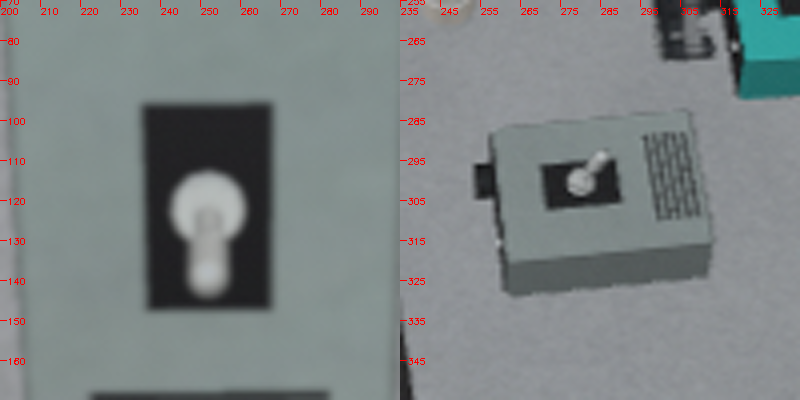

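```bash
python3 - <<'E'
from h import *
sd,t=pickle.load(open('st3.pkl','rb'))
W=np.zeros((600,800,3),np.uint8);a=crop(sd,323,130,58,75,8)[:600];W[:a.shape[0],:a.shape[1]]=a[:,:]
b=crop(t,230,52,40,60,8);W[:480,470:790]=b
cv2.imwrite('pics/c2.png',W)
E
```

```text
(no output)
```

View pics/c2.png

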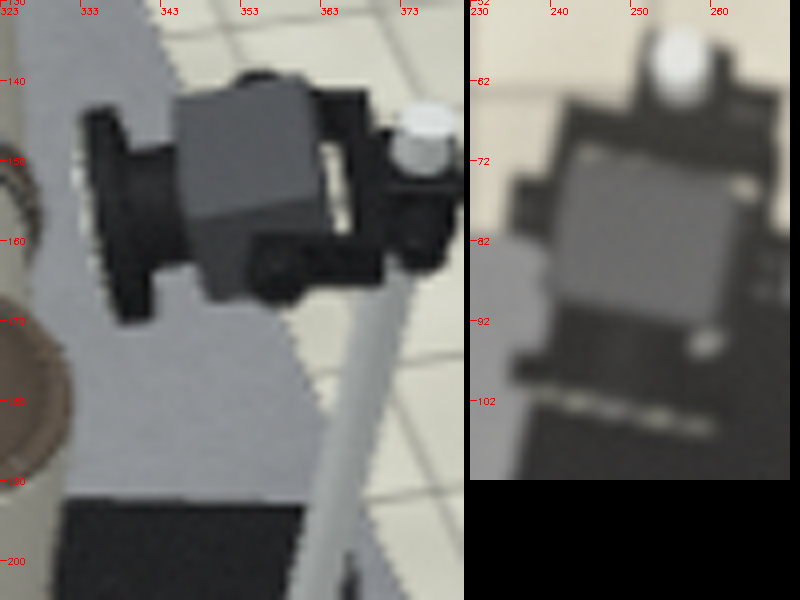

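```bash
python3 - <<'E'
from h import *
sd,t=pickle.load(open('st3.pkl','rb'))
col=[plane(t,(256.3,59),.318),plane(sd,(376,145),.318)];print('col',col)
P=lambda f,L,z:np.array([plane(f,p,z) for p in L])
b=P(t,[(232.5,126),(269.5,134)],.018); bs=P(sd,[(323,193),(324.5,223.5)],.018)
yaw=np.radians(-12.6);e=np.array([np.cos(yaw),np.sin(yaw)])
for q in(b,bs): m=q.mean(0)[:2];print('front mid',m,'origin',m+.02*e)
for c in col: print('origin from col',c[:2]-.115*e)
print('tri',tri([ray(sd,(335.3,157.5)),ray(t,(249,103))]))
o=np.mean([b.mean(0)[:2]+.02*e,bs.mean(0)[:2]+.02*e]+[c[:2]-.115*e for c in col],0);print('o',o)
a=np.linspace(0,2*np.pi,90)
for T in(11,14,17,20,23,26):
    th=np.radians(T);xc=np.array([e[0]*np.cos(th),e[1]*np.cos(th),np.sin(th)]);yc=np.array([-e[1],e[0],0]);zc=np.cross(xc,yc)
    g=np.r_[o,.28]+.06*np.r_[e,0]-.068*xc
    C=g+.043*(np.cos(a)[:,None]*yc+np.sin(a)[:,None]*zc)
    q=np.array([proj(sd,c) for c in C]);p=np.array([proj(t,c) for c in C])
    print(T,g.round(4),'side top',q[q[:,1].argmin()].round(1),'bot',q[q[:,1].argmax()].round(1),'top L',p[p[:,0].argmin()].round(1),'R',p[p[:,0].argmax()].round(1))
E
```

```text
col [array([0.89047794, 0.04365252, 0.318     ]), array([0.89258438, 0.04207495, 0.318     ])]
front mid [0.75675002 0.07256248] origin [0.77626836 0.06819961]
front mid [0.76487936 0.06579781] origin [0.7843977  0.06143495]
origin from col [0.77824751 0.06873899]
origin from col [0.78035395 0.06716143]
tri (array([0.77738519, 0.06748695, 0.26101939]), [np.float64(0.001727270218414202), np.float64(0.001727270218414067)])
o [0.77981688 0.06638374]
11 [0.7732 0.0679 0.267 ] side top [332.2 142.6] bot [335.1 170.1] top L [234.8 100. ] R [262.7 106.1]
14 [0.774  0.0677 0.2635] side top [331.8 143.5] bot [335.7 170.9] top L [235.  100.2] R [262.8 106.2]
17 [0.7749 0.0675 0.2601] side top [331.5 144.4] bot [336.4 171.5] top L [235.1 100.4] R [262.9 106.2]
20 [0.776  0.0672 0.2567] side top [331.3 145.3] bot [337.1 172.2] top L [235.3 100.5] R [263.  106.1]
23 [0.7773 0.0669 0.2534] side top [331.1 146.2] bot [337.8 172.8] top L [235.4 100.5] R [263.2 106. ]
26 [0.7787 0.0666 0.2502] side top [331.  147.1] bot [338.7 173.4] top L [235.6 100.5] R [263.3 105.8]
```

To row units: 0.038 m / 0.75 = 0.0507, 0.006 m / 0.75 = 0.008.

Call:
hand_motion(
  motion={"rx": [0,0,0,0,0,0,0,0,0,0],"ry": [0,0,0,0,0,0,0,0,0,0],"rz": [0,0,0,0,0,0,0,0,0,0],"tx": [0.008,0.008,0.008,0.008,0.008,0.008,0.008,0.008,0.008,0.008],"ty": [0.0507,0.0507,0.0507,0.0507,0.0507,0.0507,0.0507,0.0507,0.0507,0.0507],"tz": [0,0,0,0,0,0,0,0,0,0],"finger_gap": [0.085,0.085,0.085,0.085,0.085,0.085,0.085,0.085,0.085,0.085]},
)

```text
time: 5.4
tcp_pos: [0.5581, 0.0966, 0.2515]
eef_rot: [[-0.996, 0.088, 0.001], [0.088, 0.996, 0.0], [-0.001, 0.0, -1.0]]
ft_force: [0.8, -0.2, 0.4]
opening: 0.085
grip_force: 0.0
```

Call:
hand_motion(
  motion={"rx": [0,0,0],"ry": [0,0,0],"rz": [0.0044,0,0],"tx": [0,0,0],"ty": [0,0,0],"tz": [0,0,0],"finger_gap": [0.085,0.085,0.085]},
)

```text
time: 5.65
tcp_pos: [0.5586, 0.0951, 0.2512]
eef_rot: [[-0.993, 0.115, 0.0], [0.115, 0.993, -0.0], [-0.0, 0.0, -1.0]]
ft_force: [0.2, -0.4, 0.6]
opening: 0.085
grip_force: 0.0
```

```bash
python3 - <<'E'
from h import *
from workcell import telemetry, imaging
s=telemetry.observe();f=imaging.grab_frame('wrist');pickle.dump((s,f),open('w4.pkl','wb'))
cv2.imwrite('pics/w4.png',crop(f,130,0,260,200,3))
print(s['tcp_pos'],np.abs(s['joint_velocities']).max())
E
```

```text
[0.55856608 0.09514211 0.25115979] 1.4959163481500561
```

View pics/w4.png

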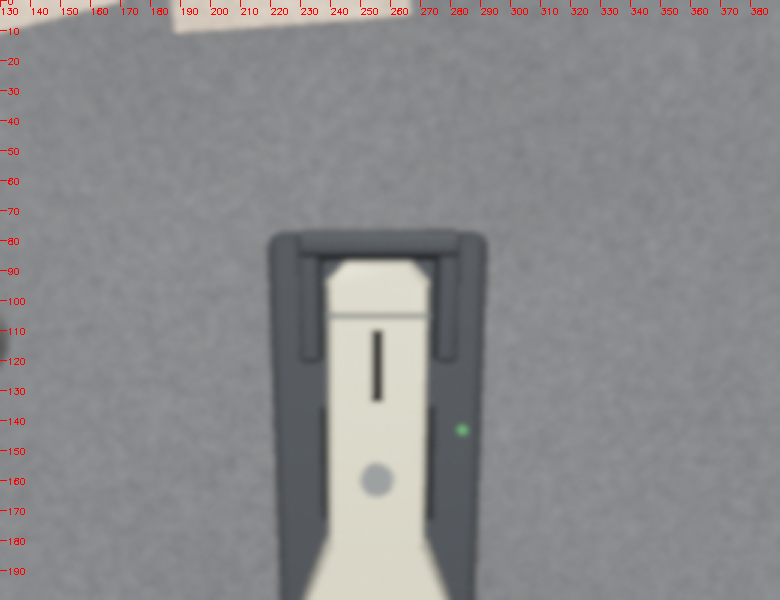

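```bash
python3 - <<'E'
from h import *
s,f=pickle.load(open('w4.pkl','rb'))
a=plane(f,(256.0,87),.060,s);b=plane(f,(255.6,180),.058,s);w=[plane(f,(u,v),.058,s) for u,v in((239.5,115),(273,115),(240,175),(271.5,175))]
print(a,b,np.linalg.norm(b-a),'yaw',np.degrees(np.arctan2(*(b-a)[1::-1])),np.linalg.norm(w[0]-w[1]),np.linalg.norm(w[2]-w[3]))
e=(b-a)/np.linalg.norm(b-a);o=(a+.085*e+b-.018*e)/2;print('o',o)
E=np.array(s['eef_rot']);c=np.r_[o[:2],.034+.014+.000];print('delta for TCP at z .048',E.T@(c-s['tcp_pos']))
E
```

```text
[0.46436764 0.11004023 0.06      ] [0.5690573  0.09799681 0.058     ] 0.10539909104106232 yaw -6.562419617699828 0.037891930262970636 0.03789443110080332
o [0.54998699 0.10019064 0.05836432]
delta for TCP at z .048 [0.0091546  0.00402752 0.20315748]
```

To row units: 0.04 m / 0.75 = 0.0533, 0.009 m / 0.75 = 0.012.

Call:
hand_motion(
  motion={"rx": [0,0,0,0,0,0,0,0,0],"ry": [0,0,0,0,0,0,0,0,0],"rz": [0,0,0,0,0,0,0,0,0],"tx": [0.012,0,0,0,0,0,0,0,0],"ty": [0.0053,0,0,0,0,0,0,0,0],"tz": [0.04,0.0533,0.0533,0.0507,0.04,0.0267,0.0133,0,0],"finger_gap": [0.085,0.085,0.085,0.085,0.085,0.085,0.085,0.085,0.085]},
  grip_n=60,
)

```text
time: 6.45
tcp_pos: [0.5512, 0.0995, 0.0435]
eef_rot: [[-0.993, 0.117, 0.001], [0.117, 0.993, -0.0], [-0.001, 0.0, -1.0]]
ft_force: [0.2, -0.5, 0.4]
opening: 0.0853
grip_force: 0.0
```

Call:
hand_motion(
  motion={"rx": [0,0,0,0,0,0,0,0],"ry": [0,0,0,0,0,0,0,0],"rz": [0,0,0,0,0,0,0,0],"tx": [0,0,0,0,0,0,0,0],"ty": [0,0,0,0,0,0,0,0],"tz": [0,0,0,0,0,0,0,0],"finger_gap": [0.02,0.02,0.02,0.02,0.02,0.02,0.02,0.02]},
  grip_n=60,
)

```text
time: 7.12
tcp_pos: [0.5513, 0.1006, 0.0443]
eef_rot: [[-0.993, 0.115, 0.002], [0.115, 0.993, 0.001], [-0.002, 0.001, -1.0]]
ft_force: [-1.1, -0.8, 5.8]
opening: 0.037
grip_force: 62.2
```

To row units: -0.025 m / 0.75 = -0.0333, -0.02 m / 0.75 = -0.0267.

Call:
hand_motion(
  motion={"rx": [0,0,0,0,0,0,0,0,0],"ry": [0,0,0,0,0,0,0,0,0],"rz": [0,0,0,0,0,0,0,0,0],"tx": [0,0,0,0,0,0,0,0,0],"ty": [0,0,0,0,0,0,0,0,0],"tz": [-0.0133,-0.02,-0.0267,-0.0333,-0.0333,-0.02,0,0,0],"finger_gap": [0.02,0.02,0.02,0.02,0.02,0.02,0.02,0.02,0.02]},
)

```text
time: 7.87
tcp_pos: [0.5492, 0.0998, 0.1514]
eef_rot: [[-0.993, 0.116, -0.003], [0.117, 0.993, -0.001], [0.003, -0.001, -1.0]]
ft_force: [-0.3, -0.3, -2.7]
opening: 0.0371
grip_force: 61.1
```

```bash
cat > go.py <<'E'
from h import *
from workcell import telemetry
from scipy.spatial.transform import Rotation as Ro
yaw,th=np.radians(-12.6),np.radians(16);g=np.array([.777,.0675,.261]);e=np.array([np.cos(yaw),np.sin(yaw)])
xc=np.r_[e*np.cos(th),np.sin(th)];yc=np.array([-e[1],e[0],0]);zc=np.cross(xc,yc)
R=np.c_[-xc,yc,-zc];lt=np.array([-.077,0,-.004])
s=telemetry.observe();E=np.array(s['eef_rot']);p=np.array(s['tcp_pos'])
T=g-.1*xc-R@lt
print('target tcp',T,'rotvec tool',np.degrees(Ro.from_matrix(E.T@R).as_rotvec()),'delta in current tool',E.T@(T-p),'in target tool',R.T@(T-p))
print('time',s['time'],'grip',s['grip_force'],s['opening'],p,'F',s['ft_force'],'lens in glass frame',np.c_[xc,yc,zc].T@(p+E@lt-g))
E
python3 go.py
```

```text
target tcp [0.61203028 0.1043751  0.20836714] rotvec tool [  0.76052972 -16.1624961    5.88084769] delta in current tool [-0.06168737  0.01179126 -0.05718263] in target tool [-0.07368631  0.01815392 -0.03814422]
time 7.8667 grip 61.127729415893555 0.03707603962594182 [0.54920492 0.09981632 0.15138987] F [-0.31953475 -0.29056931 -2.70038377] lens in glass frame [-0.17601533 -0.01022077 -0.05964593]
```

To row units: -0.008 m / 0.75 = -0.0107, -3.2 degrees / 360 = -0.0089.

Call:
hand_motion(
  motion={"rx": [0.0004,0.0004,0.0004,0.0004,0.0004,0,0],"ry": [-0.0089,-0.0089,-0.0089,-0.0089,-0.0089,0,0],"rz": [0.0033,0.0033,0.0033,0.0033,0.0033,0,0],"tx": [0,0,0,0,0,0,0],"ty": [0,0,0,0,0,0,0],"tz": [-0.0107,-0.0107,-0.0107,-0.0107,-0.0107,0,0],"finger_gap": [0.02,0.02,0.02,0.02,0.02,0.02,0.02]},
)

```text
time: 8.45
tcp_pos: [0.5445, 0.1004, 0.1908]
eef_rot: [[-0.939, 0.219, 0.265], [0.21, 0.976, -0.06], [-0.272, -0.001, -0.962]]
ft_force: [0.5, -0.1, -2.3]
opening: 0.0373
grip_force: 61.2
```

```bash
python3 go.py
```

```text
target tcp [0.61203028 0.1043751  0.20836714] rotvec tool [-0.06296249 -0.20920625 -0.01676795] delta in current tool [-0.06735303  0.01860091  0.00080096] in target tool [-0.06735506  0.01858017  0.00106732]
time 8.45 grip 61.209704875946045 0.03729196553398828 [0.54450348 0.10043045 0.19082754] F [ 0.4890744  -0.05010754 -2.27731596] lens in glass frame [-0.16734097 -0.01859847  0.00078615]
```

Careful with the scale: shifts go in shares of 750 mm and turns go in shares of 360 degrees. That gives: -0.012 m / 0.75 = -0.016, -0.008 m / 0.75 = -0.0107, -0.2 degrees / 360 = -0.0006.

Call:
hand_motion(
  motion={"rx": [0,0,0,0,0,0,0,0,0,0],"ry": [-0.0006,0,0,0,0,0,0,0,0,0],"rz": [0,0,0,0,0,0,0,0,0,0],"tx": [-0.0093,-0.016,-0.016,-0.016,-0.016,-0.0107,-0.0053,0,0,0],"ty": [0.004,0.004,0.004,0.004,0.004,0.004,0.0008,0,0,0],"tz": [0,0,0,0,0,0,0.0013,0,0,0],"finger_gap": [0.02,0.02,0.02,0.02,0.02,0.02,0.02,0.02,0.02,0.02]},
)

```text
time: 9.28
tcp_pos: [0.6127, 0.1047, 0.2096]
eef_rot: [[-0.937, 0.22, 0.271], [0.211, 0.976, -0.06], [-0.278, 0.001, -0.961]]
ft_force: [-0.2, 0.5, -2.7]
opening: 0.0374
grip_force: 61.2
```

```bash
python3 go.py
python3 - <<'E'
from h import *
from workcell import imaging
sd=imaging.grab_frame('side');t=imaging.grab_frame('top');pickle.dump((sd,t),open('st5.pkl','wb'))
W=np.zeros((560,800,3),np.uint8)
a=crop(sd,265,125,115,80,4);W[:320,:460]=a
b=crop(t,215,50,70,140,4);W[:560,480:760]=b
cv2.imwrite('pics/c5.png',W)
E
```

```text
target tcp [0.61203028 0.1043751  0.20836714] rotvec tool [ 0.0188424   0.13356953 -0.09957813] delta in current tool [ 0.00090576 -0.0004624   0.00106029] in target tool [ 0.00090408 -0.00046048  0.00106255]
time 9.2833 grip 61.20265245437622 0.03744274333679483 [0.61269303 0.1046988  0.20963773] F [-0.17527221  0.46911597 -2.66016362] lens in glass frame [-0.09910557  0.00032532  0.00124202]
```

View pics/c5.png

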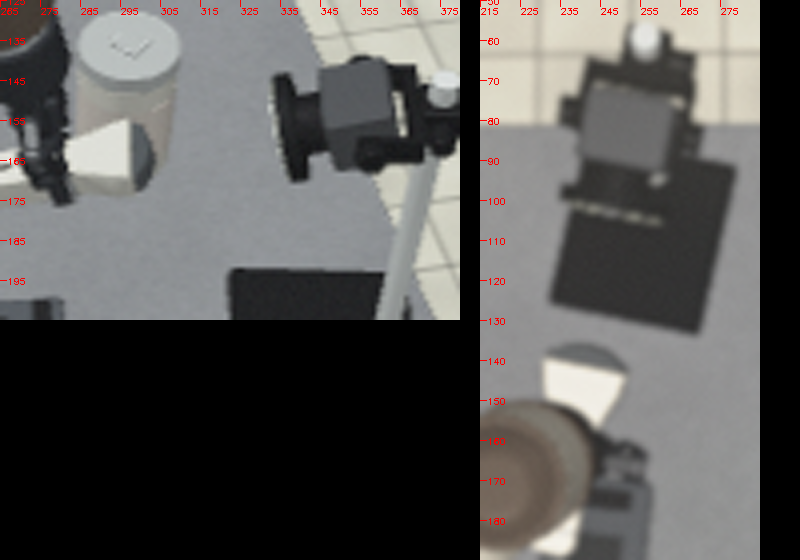

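```bash
python3 - <<'E'
from h import *
sd,t=pickle.load(open('st5.pkl','rb'))
p,r=tri([ray(sd,(303,164)),ray(t,(241.3,136.8))]);print(p,r)
g=np.array([.777,.0675,.261]);y,th=np.radians([-12.6,16])
xc=np.array([np.cos(y)*np.cos(th),np.sin(y)*np.cos(th),np.sin(th)]);yc=np.array([-np.sin(y),np.cos(y),0])
print(np.c_[xc,yc,np.cross(xc,yc)].T@(p-g))
L=g-.1*xc;print([proj(f,L) for f in(sd,t)])
E
```

```text
[0.6819023  0.09272476 0.22519374] [np.float64(0.0020788850724431586), np.float64(0.0020788850724432094)]
[-0.10437123  0.00387234 -0.00732127]
[array([303.24062718, 163.24493279]), array([242.53479208, 135.03809863])]
```

To row units: -0.001 m / 0.75 = -0.0013.

Call:
hand_motion(
  motion={"rx": [0,0,0,0,0,0],"ry": [0,0,0,0,0,0],"rz": [0,0,0,0,0,0],"tx": [0,0,0,0,0,0],"ty": [0,0,0,0,0,0],"tz": [-0.0013,0,0,0,0,0],"finger_gap": [0.02,0.02,0.02,0.02,0.02,0.02]},
)

```text
time: 9.88
tcp_pos: [0.613, 0.1051, 0.2113]
eef_rot: [[-0.937, 0.219, 0.273], [0.211, 0.976, -0.06], [-0.279, 0.002, -0.96]]
ft_force: [1.0, 0.3, -2.8]
opening: 0.0373
grip_force: 61.2
```

```bash
python3 -c "
from workcell import job;print(job.sign_off())"
```

```text
the job is handed in; nothing more can be done
None
```

The ring light is on, and the arm is holding the curved probe steady with its lens about 10 cm in front of the camera glass, within about 1 cm of the view's centre by my measurements. I handed the job in at 9.9 s; sign-off gave no verdict.

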